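# Slide the tall candlestick into its bay

## Robot

A 6-joint arm with a two-finger parallel gripper is mounted at the origin on the work surface. World frame = base frame: x ahead of the robot, y to its left, z up, the work surface at z = 0. Lengths are in m, angles in rad, forces in N, time in s.
With the tool pointing down it reaches from about 0.275 to 0.85 m from the base axis. Payload 19 kg.
Tool frame: the origin (TCP) lies at the very end of the fingers, on their centre line; the grasp point (between the pads) lies 19 mm behind it; z points along the fingers, x is the direction in which the jaws open and shut, and the axes are right-handed (so a half turn about z gives the same grasp; the last joint's range is limited). The gripper opens to 85 mm and grips with 20 to 120 N. Pads are 22 mm wide; open, the fingers measure 114 mm over their backs; the gripper's body (76 mm by 85 mm) begins 54 mm behind the grasp point. The pads swing forward as they close: fully open they stand 13 mm farther back than shut.
Start: joints at [0.972, 0.15, 1.437, -0, 1.554, -0.134], TCP at [0.258, 0.514, 0.231] pointing down, gripper open.
Joint ranges: [-2.8, 2.8], [-0.68, 2.1], [0.12, 2.68], [-1.39, 4.53], [0.16, 2.79], [-2.81, 2.81]. Speed limits (rad/s): [1.89, 1.89, 2.22, 3.01, 3.01, 3.01].

## Interface

Orientations are given as [roll, pitch, yaw] about the fixed x, y, z axes, in that order (R = Rz(yaw) Ry(pitch) Rx(roll)).
In Python, from cell import env gives the robot as it stands.
- The arm moves only by the tool drive_tool, never from a script. Its argument "increments" is a list of rows, each an object with "travel": the shift along the world's x, y, z in mm, a list of three; "rot": the turn, a rotation vector about the world's x, y, z in rad, a list of three; "grip": the gripper command: -1 is fully open, 1 is shut, values between are in proportion. A call has 1 to 12 rows; each row shifts and turns the commanded pose from where the row before left it; what a row does not reach is not made up. A row lasts 1/10 s, in which the tool goes at most 50 mm and 8.59 degrees, less where a joint would pass 70% of its speed; a pose out of reach is approached as far as the arm can. A call with a gripper value outside its range is refused whole. The fingers move at their own pace and stop on an object; "force" is the grip in N (left out, the last holds). Time passes only in rows, so rows that do not move let the fingers close. It gives the time, the measured TCP pose, the force and the opening at its end, in the units of the state.
- env.observe(): the state, without advancing time (a new reading comes with each control period).
- env.snapshot(name): name is "scene" or "side" or "wrist"; returns a dict with "image" (400x640x3 uint8, red, green, blue), "z_map" (400x640 float32, m along the optical axis (not along the pixel's ray), 0 where there is no reading), "K" (3x3 intrinsics, pixels), "rvec" (rotation vector, rad) and "tvec" (3), from world to camera coordinates, as OpenCV has them. Camera axes: x right, y down, z forward; pixel columns grow to the right and rows downward; lengths in m; the calibration is good to about 2 mm. A picture is of the moment at which its call begins.
- env.close_job(): hands the job in, once; it reports no verdict.
The state is a dict: "time": time; "joint_positions": joint angles; "joint_vel": joint speeds; "tau": joint torques, N m; "position": TCP position; "tcp_rot": TCP orientation; "ft_force": force on the tool from outside, world axes, zero at the start; "moment": the same for the moment, N m; "opening": opening from 0.0 (shut) to 1.0 (fully open).
Only numpy, scipy, OpenCV 4.12 (cv2) and the standard library are available. Lean on these libraries where they do the work, as an engineer would, in place of code of your own. Each camera call takes 0.05 s, during which the arm holds its last target.

## Task

Slide the tall metal candlestick across the table into the empty bay of the display rack, so that it stands upright with its foot wholly on the round paper mark there. Push it gently with the fingers, low down on its broad foot only: do not touch the polished stem or cup, do not grip or lift it, and do not let it tip. Leave all the other goods where they stand, and finish with the robot clear of everything.

Things in the scene. Friction and masses are not known exactly. Their poses are not given: they have to be found in the camera images.
- candlestick: tall dark metal candlestick, 250 mm tall overall, about 0.46 kg, loose on the table in front of the rack. Its foot is a plain disc 70 mm across and 24 mm high with an upright rim: the only place to push. Origin at the centre of the foot's underside; z points up its axis.
- stem: the upper part of the same candlestick, rigidly fixed to its foot and not to be touched: a collar 44 mm across at 24 mm above the table narrows, until 34 mm above the table, to a slim stem 16 to 18 mm across, with a cup 36 mm across from 218 to 250 mm above the table. Origin on the axis, at the top of the foot (24 mm above the candlestick's underside).
- rack: fixed display rack: timber back 45 mm high, 366 wide, four clear dividers 5 mm thick, 50 high: three bays 112 mm wide inside, no floor (bare table), open to the rack's -x side, to the robot. Origin at table height in the middle of the middle bay; x points into the bays, y along the row. Bay centres at y = -117, 0, +117 mm; dividers run from x = -60 (mouth) to the back's inner face at x = +56 mm.
- mark: round flat paper mark 100 mm across, flush with the table (0.6 mm, nothing to bump over), at the centre of the one empty bay, whichever it is (x = 0 in the rack). Origin at its centre.
- jar_a_center (a point): bystander: green candle jar 72 mm across, 95 mm tall, in one bay of the rack; point at its centre, half-way up.
- jar_b_center (a point): bystander: white candle jar 62 mm across, 80 mm tall, in another bay of the rack; point at its centre, half-way up.
- jar_c_center (a point): bystander: amber candle jar 68 mm across, 90 mm tall, on the table at the left; point at its centre, half-way up.
- holder: bystander: short squat candle holder of the same dark metal, foot 64 mm across, only 93 mm tall, on the table at the right; origin at the centre of its underside.
- tin: bystander: low round tin 77 mm across, 54 mm tall, left of the rack; origin at the centre of its underside.
- pillar: bystander: pale pillar candle 60 mm across, 130 mm tall, right of the rack; origin at the centre of its underside.
Not all that is in view belongs to the job. Several things have the shape of the candlestick; the one meant has the colours described above.

How it is judged:
At the end, for the whole second after the job is handed in: The candlestick stands upright (within 3 degrees) and at rest on the table in the empty bay, its axis within 16 mm of the centre of the paper mark, so that its foot lies wholly on the mark; every other piece of stock is within 15 mm of where it stood (horizontal distance between candlestick and mark below 0.016 m and angle between candlestick's own z axis and vertical below 0.05 rad and height (world z) of candlestick below 0.004 m and linear speed of candlestick below 0.01 m/s and distance of each of jar_a_center, jar_b_center, jar_c_center, holder, tin, pillar from where it was at the start of the episode below 0.015 m); the robot touches nothing.
It fails at once if the candlestick tips by more than 12 degrees (angle between candlestick's own z axis and vertical above 0.21 rad).
It fails at once if the candlestick is lifted off the table by more than 12 mm (height (world z) of candlestick above 0.012 m).
It fails at once if the robot touches the stem or cup of the candlestick (contact force between any of the fingers, the arm and stem above 0.5 N).
It fails at once if the candlestick is gripped or pushed hard (more than 25 N) (contact force between the fingers and candlestick above 25 N).
It fails at once if another piece of stock is shifted by more than 15 mm (distance of any of jar_a_center, jar_b_center, jar_c_center, holder, tin, pillar from where it was at the start of the episode above 0.015 m).
It also fails if it takes over 64 s, if anything falls off the work surface, if the arm or the gripper's body presses on something with over 40 N, if the wrist force passes 120 N, or if a joint passes its speed limit or range.

## Working session

There is one attempt and no reset: what is moved stays moved. The work goes in short steps, Python scripts to look and compute and a tool call to move; the robot and the scene stay as the last step left them, time stands still between calls to the robot, and variables do not carry over. Pictures are saved under pics/ and viewed, and the job is handed in when it is done.

Besides the shell and the picture viewer there is one more tool, called in YAML: its name, and indented under it one key for each argument. drive_tool: Moves the arm, as the interface text tells. Its arguments: {"type":"object","properties":{"increments":{"type":"array"},"force":{"type":"number"}},"required":["increments"]}

```bash
mkdir -p pics
cat > h.py <<'E'
import numpy as np,cv2
from cell import env
def snap(n,f=None):
    s=env.snapshot(n)
    if f: cv2.imwrite('pics/'+f,s['image'][:,:,::-1])
    return s
def cloud(s):
    z=s['z_map'];K=s['K'];v,u=np.mgrid[:z.shape[0],:z.shape[1]]
    P=np.stack([(u-K[0,2])/K[0,0]*z,(v-K[1,2])/K[1,1]*z,z],-1)
    R=cv2.Rodrigues(np.array(s['rvec'],float))[0]
    W=(P-np.array(s['tvec']).ravel())@R
    W[z==0]=np.nan
    return W
E
python3 - <<'E'
from h import *
for n in ['scene','side','wrist']:
    s=snap(n,n+'0.png'); np.savez(n+'0.npz',W=cloud(s),im=s['image'])
print(env.observe())
E
```

```text
{'time': 0.15, 'joint_positions': array([ 9.72029164e-01,  1.50865917e-01,  1.43786275e+00,  5.88959331e-06,
        1.55379812e+00, -1.33991251e-01]), 'joint_vel': array([-0.00057697, -0.00211478, -0.00341527, -0.00030152, -0.00104811,
        0.00065916]), 'tau': array([ 2.12961328e-03, -7.13384843e+01, -5.71039724e+01, -6.33875015e-05,
        7.03495185e-03,  2.37272781e-05]), 'position': array([0.2576323 , 0.51384241, 0.23082763]), 'tcp_rot': array([-3.14146203e+00,  9.24977073e-04,  1.10602037e+00]), 'ft_force': array([-0.39487863,  0.24805815,  0.24937802]), 'moment': array([ 0.04185302,  0.00999717, -0.0327643 ]), 'opening': 0.996204946576861}
```

View pics/scene0.png

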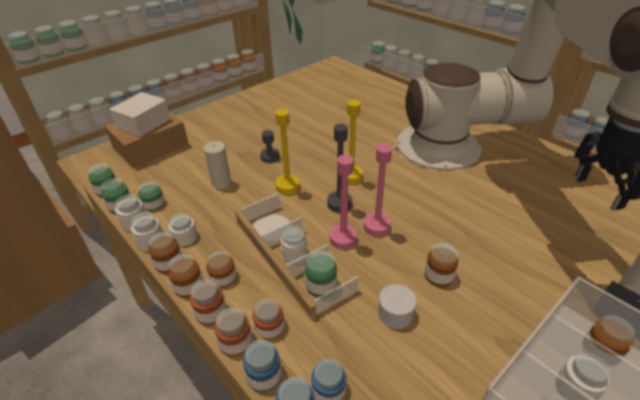

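View pics/side0.png

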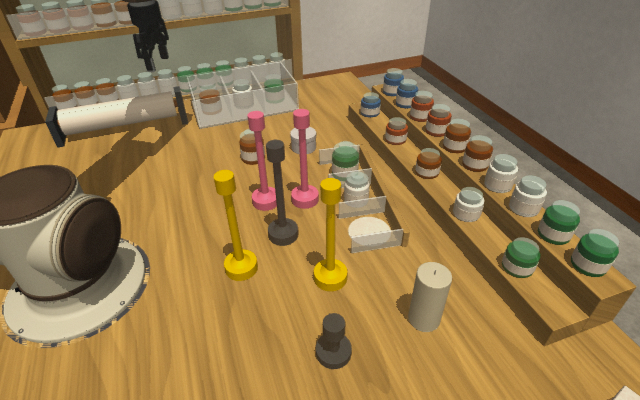

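View pics/wrist0.png

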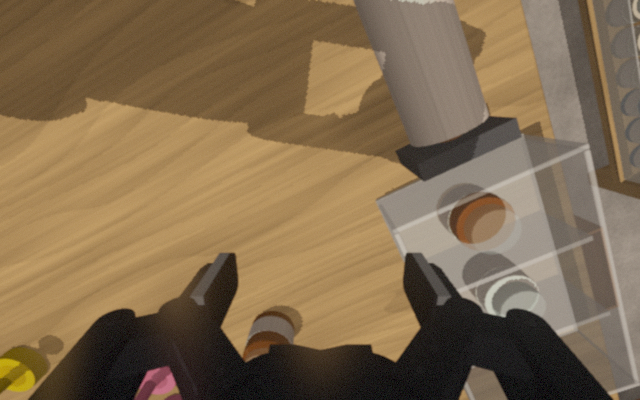

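The dark candlestick (side view px 283,232; scene 340,200) stands between two pink and two yellow look-alikes. The empty bay with the paper mark is the one nearest the pillar (side 370,232). Next I'll measure positions.

```bash
cat > map.py <<'E'
from h import *
import sys
def topmap(W,im,zlo,zhi,fn=None):
    pass
E
python3 - <<'E'
import numpy as np,cv2
from scipy.optimize import least_squares
for n in ['scene','side']:
    d=np.load(n+'0.npz');W=d['W'];im=d['im']
    # bird's eye of points 2mm/px: x 0.2..0.85, y -0.4..0.4
    B=np.zeros((500,560,3),np.uint8)
    m=np.isfinite(W[...,2])&(W[...,2]<0.3)&(W[...,2]>-.02)
    x,y,z=W[m].T; c=im[m]
    o=np.argsort(z)
    r=((0.85-x)/0.0014).astype(int);q=((0.39-y)/0.0014).astype(int)
    ok=(r>=0)&(r<500)&(q>=0)&(q<560);o=o[ok[o]]
    B[r[o],q[o]]=c[o]
    for k in range(0,8): cv2.putText(B,'y%.1f'%(0.3-0.1*k),(int((0.09+.1*k)/.0014),10),0,.35,(255,255,255))
    for k in range(0,8): cv2.putText(B,'x%.1f'%(0.8-0.1*k),(0,int((0.05+.1*k)/.0014)),0,.35,(255,255,255))
    cv2.imwrite('pics/bev_%s.png'%n,B[:,:,::-1])
E
ls pics
```

```text
bev_scene.png
bev_side.png
scene0.png
side0.png
wrist0.png
```

View pics/bev_scene.png

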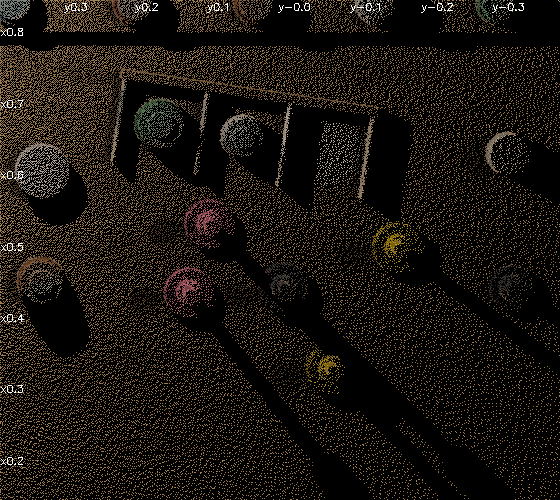

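View pics/bev_side.png

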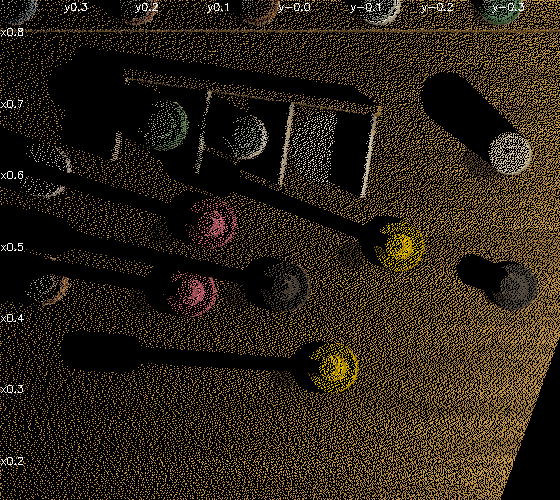

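```bash
cat > fit.py <<'E'
import numpy as np
from scipy.optimize import least_squares
def foot(Ws,c0,rad=0.035,h=0.024,it=3):
    """all points z 6..27mm near c0; robust fit to solid: points lie on rim (r=rad) or top disk r<=rad at z=h"""
    out=[]
    for W in Ws:
        m=np.isfinite(W[...,2])&(W[...,2]>.004)&(W[...,2]<h+.004)&(np.hypot(W[...,0]-c0[0],W[...,1]-c0[1])<rad+.022)
        P=W[m]
        def res(c):
            r=np.hypot(P[:,0]-c[0],P[:,1]-c[1])
            q=np.abs(r-rad); top=np.maximum(r-rad,0)+np.abs(P[:,2]-h)
            return np.minimum(q,top)
        s=least_squares(res,c0,loss='soft_l1',f_scale=.0015,diff_step=1e-3)
        out.append((s.x,len(P),np.median(np.abs(res(s.x)))))
    return out
E
python3 - <<'E'
from fit import *
A=[np.load(n+'0.npz')['W'] for n in ['scene','side']]
I=[np.load(n+'0.npz')['im'] for n in ['scene','side']]
for n,c in dict(cand=(.445,.01),pinkN=(.435,.13),pinkF=(.532,.10),yelF=(.50,-.145),yelN=(.33,-.06)).items():
    for x,k,r in foot(A,c): print(n,x.round(4),k,round(r*1000,2))
# mark: bright points inside bay near z 0
for W,im in zip(A,I):
    z=W[...,2]; m=np.isfinite(z)&(abs(z)<.006)&(W[...,0]>.57)&(W[...,0]<.70)&(W[...,1]<.0)&(W[...,1]>-.11)&(im[...,2]>im[...,0]*.75)
    print('mark',m.sum(),W[m].mean(0), W[m].min(0),W[m].max(0),'table',np.nanmedian(z[np.isfinite(z)&(abs(z)<.01)]))
    # dividers
    m=np.isfinite(z)&(z>.038)&(z<.054)&(W[...,0]>.54)&(W[...,0]<.77)&(W[...,1]<.28)&(W[...,1]>-.16)
    np.save('r%d.npy'%len(W[m]),W[m]); print(m.sum())
E
ls *.npy
```

```text
cand [ 0.4459 -0.0081] 257 1.2
cand [ 0.449  -0.0084] 522 0.85
pinkN [0.439  0.1247] 426 0.92
pinkN [0.4418 0.1244] 380 1.04
pinkF [0.5349 0.0962] 441 0.94
pinkF [0.5378 0.0958] 425 0.87
yelF [ 0.5024 -0.1674] 327 1.12
yelF [ 0.5051 -0.1669] 623 0.83
yelN [ 0.3316 -0.0741] 178 1.22
yelN [ 0.3352 -0.0747] 636 0.78
mark 388 [ 0.63639947 -0.0805918   0.00118588] [ 0.59216798 -0.10979774 -0.00211741] [ 0.68037084 -0.0063032   0.0059442 ] table 0.0007154188642598849
1956
mark 561 [ 6.44102155e-01 -5.10955431e-02  2.07143125e-04] [ 0.59297663 -0.08154791 -0.00469485] [ 0.69606408 -0.00852972  0.005412  ] table -0.000675339530469528
1598
r1598.npy
r1956.npy
```

```bash
python3 - <<'E'
import numpy as np
from scipy.optimize import least_squares
A=[np.load(n+'0.npz')['W'] for n in ['scene','side']]
def box(p,cx,cy,hx,hy):
    return np.hypot(np.maximum(abs(p[:,0]-cx)-hx,0),np.maximum(abs(p[:,1]-cy)-hy,0))
def loc(P,t):
    c,s=np.cos(t[2]),np.sin(t[2]);d=P[:,:2]-t[:2]
    return np.c_[d[:,0]*c+d[:,1]*s,-d[:,0]*s+d[:,1]*c]
def model(P,t):
    L=loc(P,t); ds=[box(L,-.002,y,.058,.0025) for y in(-.1755,-.0585,.0585,.1755)]
    ds.append(box(L,.0615,0,.0055,.183))
    # edges matter: use distance to surface too
    return np.min(ds,0)
for W in A:
    z=W[...,2]
    m=np.isfinite(z)&(z>.036)&(z<.053)&(W[...,0]>.54)&(W[...,0]<.77)&(W[...,1]<.28)&(W[...,1]>-.14)
    P=W[m]
    best=None
    t=np.array([.65,.07,-.12])
    for k in range(6):
        d=model(P,t); Q=P[d<(.025 if k<2 else .008)]
        t=least_squares(lambda t:model(Q,t),t,loss='soft_l1',f_scale=.002,diff_step=1e-4).x
    L=loc(Q,t)
    print(t.round(4),len(Q),np.median(model(Q,t)), 'x ext',L.min(0),L.max(0))
    print('bay',t[:2]+[.117*np.sin(t[2]),-.117*np.cos(t[2])])
    L=loc(P,t)
    for y in(-.1755,-.0585,.0585,.1755):
        g=(abs(L[:,1]-y)<.01)&(L[:,0]<.045)
        if g.any(): print(y,np.median(L[g,1]),L[g,0].min(),np.percentile(L[g,0],3),g.sum())
    # mark
    im=None
E
python3 - <<'E'
import numpy as np,cv2
for n in ['scene','side']:
    d=np.load(''+n+'0.npz');W=d['W'];im=d['im']
    z=W[...,2];m=np.isfinite(z)&(abs(z)<.007)&(np.hypot(W[...,0]-.64,W[...,1]+.045)<.06)
    c=im[m].astype(float);ratio=c[:,2]/c[:,0]
    print(n,np.percentile(ratio,[5,25,50,75,95]))
    q=W[m][ratio>.62]
    e,s,a=cv2.fitEllipse(cv2.convexHull((q[:,:2]*1e4).astype(np.float32))) 
    print(np.array(e)/1e4,np.array(s)/1e4,cv2.minEnclosingCircle((q[:,:2]*1e4).astype(np.float32)))
E
```

```text
[ 0.6598  0.0498 -0.1484] 1747 0.0 x ext [-0.06305998 -0.18205976] [0.06900613 0.18318723]
bay [ 0.6425159  -0.06590167]
-0.1755 -0.17459897800011662 -0.062220613958496956 -0.05880796226704604 192
-0.0585 -0.057712989315203043 -0.06257171970008159 -0.05818045898887278 201
0.0585 0.059070834765355545 -0.06305998454854014 -0.06048505671025777 172
0.1755 0.1764792286959908 -0.06178050284666403 -0.05885084585037166 259
[ 0.6594  0.0471 -0.1474] 1412 0.0 x ext [-0.06105769 -0.1806676 ] [0.06983873 0.18086334]
bay [ 0.64219662 -0.06862305]
-0.1755 -0.17597271486636043 -0.06005214097116693 -0.05705783119261076 275
-0.0585 -0.059086145906797345 -0.060373489193405044 -0.05776620822374095 233
0.0585 0.05798669748904174 -0.061057686019293754 -0.05826118717605864 152
0.1755 0.17485369569863346 -0.060234027706674576 -0.059933721155741644 74
scene [0.52864583 0.80132728 0.8134715  0.81770833 0.82291667]
[ 0.63972212 -0.04689788] [0.10641403 0.11842665] ((6406.3349609375, -467.7356872558594), 588.885986328125)
side [0.38709677 0.4304793  0.79565217 0.81390315 0.83116883]
[ 0.64065991 -0.04307659] [0.09231709 0.12957188] ((6418.7294921875, -419.97412109375), 590.4203491210938)
```

Run:
```python
import numpy as np
for n,px in dict(scene=[(440,100),(415,100),(500,95),(540,95),(540,30),(575,20),(600,40),(628,40),(628,80),(610,140),(590,170),(628,190)],side=[(40,190),(30,240),(90,240),(60,120),(110,115),(160,110),(185,105),(150,10),(150,40),(155,60)]).items():
    W=np.load(n+'0.npz')['W']
    for u,v in px: print(n,u,v,W[v,u].round(3))
W=np.concatenate([np.load(n+'0.npz')['W'].reshape(-1,3) for n in ('scene','side')])
W=W[np.isfinite(W[:,2])]
m=(np.abs(W[:,0])<.5)&(W[:,1]>-.15)&(W[:,1]<.75)&(W[:,2]>.12)&(W[:,2]<1.5)
P=W[m]
# rotate to arm plane q1=.972
a=.972;r=P[:,0]*np.cos(a)+P[:,1]*np.sin(a);l=-P[:,0]*np.sin(a)+P[:,1]*np.cos(a)
for k in np.arange(-.1,.75,.05):
    g=(r>k)&(r<k+.05)&(abs(l)<.3)
    if g.sum()>10: print('r%.2f'%k,g.sum(),'z',np.percentile(P[g,2],[1,20,50,80,99]).round(2),'l',np.percentile(l[g],[1,50,99]).round(2))
```

```text
scene 440 100 [0.08  0.029 0.203]
scene 415 100 [ 0.114 -0.033  0.193]
scene 500 95 [-0.071  0.131  0.203]
scene 540 95 [-0.163  0.208  0.198]
scene 540 30 [-0.115  0.17   0.39 ]
scene 575 20 [0.241 0.362 0.539]
scene 600 40 [0.279 0.423 0.529]
scene 628 40 [0.329 0.472 0.554]
scene 628 80 [0.293 0.488 0.485]
scene 610 140 [0.29  0.501 0.377]
scene 590 170 [0.228 0.482 0.27 ]
scene 628 190 [0.287 0.561 0.297]
side 40 190 [ 0.036 -0.027  0.264]
side 30 240 [ 0.006 -0.082  0.208]
side 90 240 [ 0.089 -0.082  0.179]
side 60 120 [-0.064  0.632  0.075]
side 110 115 [0.077 0.624 0.068]
side 160 110 [0.226 0.623 0.056]
side 185 105 [0.306 0.744 0.001]
side 150 10 [0.274 0.477 0.394]
side 150 40 [nan nan nan]
side 155 60 [ 0.217  1.699 -0.173]
r-0.10 4043 z [0.12 0.15 0.19 0.23 0.26] l [-0.11 -0.05  0.02]
r-0.05 4306 z [0.12 0.19 0.23 0.26 0.27] l [-0.12 -0.08  0.17]
r0.00 4890 z [0.13 0.21 0.25 0.27 0.44] l [-0.12 -0.05  0.19]
r0.05 8024 z [0.12 0.16 0.21 0.3  0.45] l [-0.11  0.14  0.29]
r0.30 397 z [0.12 0.17 0.23 0.25 0.55] l [-0.3  -0.29  0.03]
r0.35 654 z [0.12 0.19 0.25 0.54 0.56] l [-0.3  -0.28  0.01]
r0.40 733 z [0.51 0.52 0.54 0.56 0.57] l [0.   0.01 0.01]
r0.45 1151 z [0.3  0.52 0.54 0.57 0.59] l [0.   0.01 0.08]
r0.50 3292 z [0.25 0.31 0.39 0.55 0.6 ] l [-0.    0.06  0.09]
r0.55 4351 z [0.31 0.37 0.44 0.54 0.59] l [-0.01  0.03  0.07]
r0.60 1776 z [0.25 0.29 0.32 0.38 0.53] l [0.   0.07 0.09]
```

Run:
```python
from h import *
from scipy.spatial.transform import Rotation as Ro
o=env.observe()
s=env.snapshot('wrist');R=cv2.Rodrigues(np.array(s['rvec'],float))[0]
c=-R.T@np.array(s['tvec']).ravel()
T=Ro.from_euler('xyz',o['tcp_rot'])
print('cam in tool',T.inv().apply(c-o['position']),'axis',T.inv().apply(R[2]))
u=np.array([.957,-.289,0]);u/=np.linalg.norm(u);a=.27
z=np.sin(a)*u-np.cos(a)*np.array([0,0,1]);y=np.cos(a)*u+np.sin(a)*np.array([0,0,1]);x=np.cross(y,z)
G=Ro.from_matrix(np.c_[x,y,z]); print(G.as_euler('xyz'))
print('rotvec',(G*T.inv()).as_rotvec())
C=np.array([.4475,-.008,0]);print('pre',C-u*.08,'goal',C+u*.2036)
```

```text
cam in tool [-0.0012641  -0.07887383 -0.14194199] axis [-0.00143221  0.31140746  0.9502754 ]
[2.87159265 0.         1.27751909]
rotvec [-0.09921977 -0.2516055   0.17057848]
pre [0.37091587 0.01512729 0.        ] goal [ 0.64240661 -0.06685894  0.        ]
```

drive_tool:
  increments:
    - {"travel": [0,0,45],"rot": [0,0,0],"grip": -0.2}
    - {"travel": [0,0,45],"rot": [0,0,0],"grip": -0.2}
    - {"travel": [8,-38,0],"rot": [-0.0099,-0.0252,0.0171],"grip": -0.2}
    - {"travel": [8,-38,0],"rot": [-0.0099,-0.0252,0.0171],"grip": -0.2}
    - {"travel": [8,-38,0],"rot": [-0.0099,-0.0252,0.0171],"grip": -0.2}
    - {"travel": [8,-38,0],"rot": [-0.0099,-0.0252,0.0171],"grip": -0.2}
    - {"travel": [8,-38,0],"rot": [-0.0099,-0.0252,0.0171],"grip": -0.2}
    - {"travel": [8,-38,0],"rot": [-0.0099,-0.0252,0.0171],"grip": -0.2}
    - {"travel": [8,-38,0],"rot": [-0.0099,-0.0252,0.0171],"grip": -0.2}
    - {"travel": [8,-38,0],"rot": [-0.0099,-0.0252,0.0171],"grip": -0.2}
    - {"travel": [8,-38,0],"rot": [-0.0099,-0.0252,0.0171],"grip": -0.2}
    - {"travel": [8,-38,0],"rot": [-0.0099,-0.0252,0.0171],"grip": -0.2}

```text
time: 1.4
position: [0.3376, 0.1327, 0.3213]
tcp_rot: [2.87, -0.001, 1.28]
ft_force: [0.8, 0.2, 0.7]
opening: 0.597
```

drive_tool:
  increments:
    - {"travel": [8,-30,0],"rot": [0,0,0],"grip": -0.2}
    - {"travel": [8,-30,0],"rot": [0,0,0],"grip": -0.2}
    - {"travel": [8,-30,0],"rot": [0,0,0],"grip": -0.2}
    - {"travel": [9,-29,0],"rot": [0,0,0],"grip": -0.2}
    - {"travel": [0,0,0],"rot": [0,0,0],"grip": -0.2}
    - {"travel": [0,0,0],"rot": [0,0,0],"grip": -0.2}

```text
time: 2.0
position: [0.3707, 0.0144, 0.3212]
tcp_rot: [2.872, -0.001, 1.276]
ft_force: [-0.1, 1.3, -0.1]
opening: 0.605
```

Run:
```python
from h import *
snap('side','side1.png');snap('scene','scene1.png')
print(env.observe())
```

```text
{'time': 2.1, 'joint_positions': array([-0.12938792, -0.48276025,  1.8171154 , -0.04207002,  1.54007996,
       -1.41233962]), 'joint_vel': array([ 0.01679196, -0.00035874, -0.00116508, -0.00117087, -0.00066066,
       -0.00377891]), 'tau': array([-1.86034832e+00, -1.51152956e+01, -5.93392467e+01, -3.29903048e-01,
       -1.84372980e+00, -2.87115684e-02]), 'position': array([0.37057897, 0.0155581 , 0.32129109]), 'tcp_rot': array([ 2.87120031e+00, -1.27689306e-03,  1.27876613e+00]), 'ft_force': array([-1.11937813,  0.60709217,  0.02775598]), 'moment': array([ 0.05110362,  0.17145877, -0.02400092]), 'opening': 0.6017249554502293}
```

View pics/side1.png

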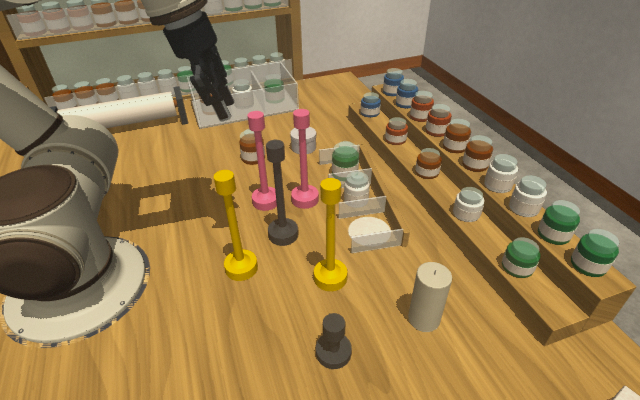

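View pics/scene1.png

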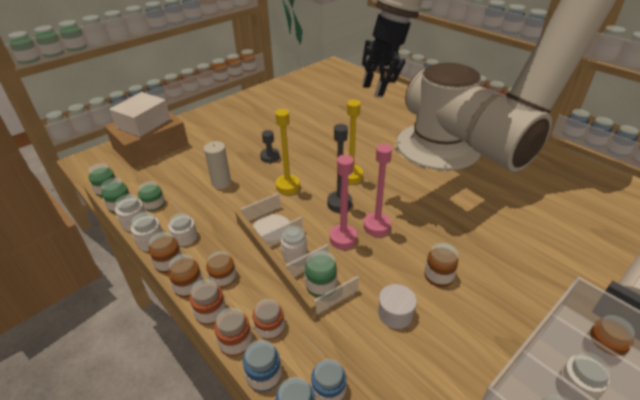

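The gripper (side view 215,90) hangs tilted back behind the dark candlestick and clear of everything. Next I narrow the gap and lower it.

drive_tool:
  increments:
    - {"travel": [0,0,-30],"rot": [0,0,0],"grip": 0.2}
    - {"travel": [0,0,-30],"rot": [0,0,0],"grip": 0.2}
    - {"travel": [0,0,-30],"rot": [0,0,0],"grip": 0.2}
    - {"travel": [0,0,-30],"rot": [0,0,0],"grip": 0.2}
    - {"travel": [0,0,-30],"rot": [0,0,0],"grip": 0.2}
    - {"travel": [0,0,-30],"rot": [0,0,0],"grip": 0.2}
    - {"travel": [0,0,-30],"rot": [0,0,0],"grip": 0.2}
    - {"travel": [0,0,-30],"rot": [0,0,0],"grip": 0.2}
    - {"travel": [0,0,-30],"rot": [0,0,0],"grip": 0.2}
    - {"travel": [0,0,-20],"rot": [0,0,0],"grip": 0.2}
    - {"travel": [0,0,0],"rot": [0,0,0],"grip": 0.2}
    - {"travel": [0,0,0],"rot": [0,0,0],"grip": 0.2}

```text
time: 3.3
position: [0.3709, 0.0157, 0.0319]
tcp_rot: [2.871, -0.001, 1.28]
ft_force: [0.8, 0.0, -0.4]
opening: 0.403
```

Run:
```python
from h import *
for n in ('side','scene'):
    s=snap(n,n+'2.png');W=cloud(s);np.savez(n+'2.npz',W=W,im=s['image'])
    o=env.observe();p=o['position']
    m=np.isfinite(W[...,2])&(np.hypot(W[...,0]-p[0],W[...,1]-p[1])<.05)&(W[...,2]>.012)&(W[...,2]<.09)
    print(n,m.sum(),np.sort(W[m][:,2])[:10].round(4) if m.sum() else '')
    L=W[m][np.argsort(W[m][:,2])][:12]
    print((L-p).round(3))
print(o['position'],o['ft_force'],o['opening'])
```

```text
side 293 [0.0147 0.0209 0.0213 0.0217 0.0227 0.0247 0.0251 0.0307 0.0314 0.0317]
[[ 0.043 -0.022 -0.018]
 [ 0.043 -0.021 -0.012]
 [ 0.048 -0.006 -0.011]
 [ 0.045 -0.016 -0.011]
 [ 0.047 -0.01  -0.01 ]
 [ 0.045 -0.016 -0.008]
 [ 0.044 -0.023 -0.007]
 [-0.011 -0.019 -0.002]
 [-0.009 -0.02  -0.001]
 [-0.013 -0.019 -0.001]
 [ 0.003  0.02  -0.   ]
 [ 0.007  0.018  0.001]]
scene 294 [0.0221 0.0228 0.024  0.024  0.0245 0.0245 0.0246 0.0249 0.0253 0.0254]
[[ 0.048 -0.005 -0.01 ]
 [ 0.045 -0.019 -0.01 ]
 [ 0.047 -0.013 -0.009]
 [ 0.045 -0.011 -0.009]
 [ 0.044 -0.016 -0.008]
 [ 0.041 -0.019 -0.008]
 [ 0.049 -0.008 -0.008]
 [ 0.044 -0.021 -0.008]
 [ 0.043 -0.013 -0.007]
 [ 0.047 -0.005 -0.007]
 [-0.014 -0.011  0.002]
 [ 0.008  0.025  0.003]]
[0.37150644 0.0153194  0.03262301] [ 0.0254785  -0.07626705 -0.04886429] 0.39813332229991055
```

View pics/side2.png

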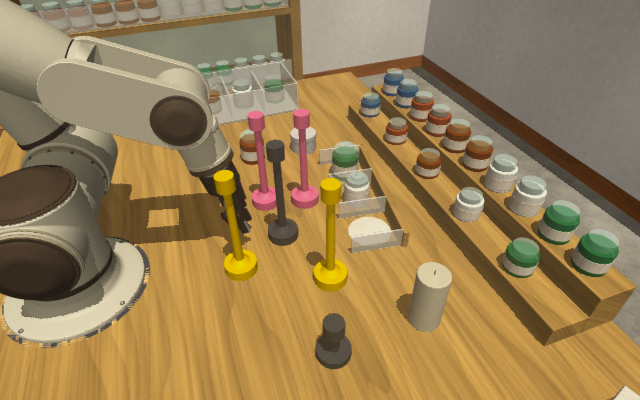

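View pics/scene2.png

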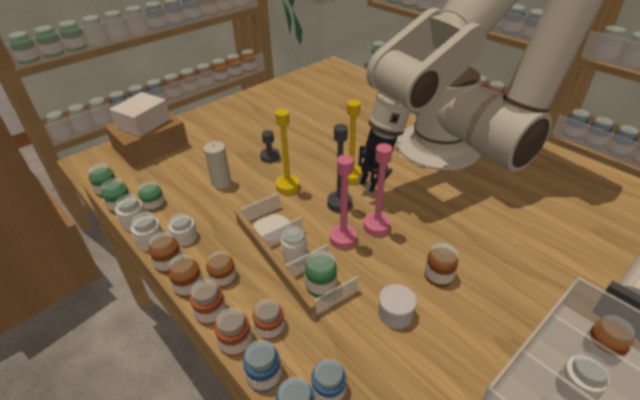

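Run:
```python
import numpy as np
p=np.array([.3715,.0153])
u=np.array([.957,-.289]);v=np.array([.289,.957])
for n in('side','scene'):
    d=np.load(n+'2.npz');W=d['W'];im=d['im'].astype(int)
    m=np.isfinite(W[...,2])&(W[...,2]>.05)&(W[...,2]<.6)&(np.linalg.norm(W[...,:2]-p,axis=-1)<.25)
    sat=im.max(-1)-im.min(-1);m&=(sat<60)
    P=W[m];a=(P[:,:2]-p)@u;l=(P[:,:2]-p)@v
    for z in np.arange(.05,.4,.025):
        g=(P[:,2]>z)&(P[:,2]<z+.025)&(a<.045)&(abs(l)<.16)
        if g.sum()>5: print(n,'z%.3f'%z,g.sum(),'fwd',np.percentile(a[g],[2,98]).round(3),'lat',np.percentile(l[g],[2,98]).round(3))
```

```text
side z0.050 115 fwd [-0.013  0.006] lat [-0.03   0.024]
side z0.075 136 fwd [-0.015  0.   ] lat [-0.052  0.047]
side z0.100 177 fwd [-0.035 -0.002] lat [-0.065  0.055]
side z0.125 146 fwd [-0.044  0.002] lat [-0.065  0.03 ]
side z0.150 127 fwd [-0.068  0.043] lat [-0.037  0.121]
side z0.175 188 fwd [-0.074 -0.   ] lat [-0.037  0.006]
side z0.200 254 fwd [-0.089 -0.009] lat [-0.047  0.007]
side z0.225 585 fwd [-0.091 -0.007] lat [-0.047  0.005]
side z0.250 554 fwd [-0.094 -0.015] lat [-0.046  0.003]
side z0.275 348 fwd [-0.094 -0.022] lat [-0.075  0.004]
side z0.300 747 fwd [-0.142 -0.026] lat [-0.083  0.016]
side z0.325 1394 fwd [-0.187 -0.022] lat [-0.091  0.059]
side z0.350 2139 fwd [-0.223 -0.025] lat [-0.096  0.061]
side z0.375 3260 fwd [-0.224 -0.039] lat [-0.095  0.064]
scene z0.050 143 fwd [-0.02   0.041] lat [-0.022  0.133]
scene z0.075 189 fwd [-0.028  0.042] lat [-0.049  0.133]
scene z0.100 245 fwd [-0.032  0.042] lat [-0.058  0.133]
scene z0.125 194 fwd [-0.032  0.041] lat [-0.058  0.132]
scene z0.150 79 fwd [-0.06   0.042] lat [-0.008  0.133]
scene z0.175 249 fwd [-0.069  0.042] lat [-0.013  0.132]
scene z0.200 241 fwd [-0.079  0.04 ] lat [-0.013  0.141]
scene z0.225 388 fwd [-0.083  0.028] lat [-0.017  0.142]
scene z0.250 358 fwd [-0.089 -0.016] lat [-0.018  0.051]
scene z0.275 393 fwd [-0.125 -0.023] lat [-0.014  0.073]
scene z0.300 587 fwd [-0.173 -0.027] lat [-0.047  0.083]
scene z0.325 852 fwd [-0.216 -0.022] lat [-0.06   0.086]
scene z0.350 1326 fwd [-0.236 -0.024] lat [-0.074  0.085]
scene z0.375 1836 fwd [-0.233 -0.037] lat [-0.072  0.078]
```

The fingertips match the reported TCP height to about 2 mm. At z under 0.25 the arm stays within 65 mm of the line sideways, and the stem is well ahead. Now lowering to push height.

drive_tool:
  increments:
    - {"travel": [0,0,-8],"rot": [0,0,0],"grip": 0.2}
    - {"travel": [0,0,-8],"rot": [0,0,0],"grip": 0.2}
    - {"travel": [0,0,-6],"rot": [0,0,0],"grip": 0.2}
    - {"travel": [0,0,0],"rot": [0,0,0],"grip": 0.2}
    - {"travel": [5,-1.5,0],"rot": [0,0,0],"grip": 0.2}
    - {"travel": [5,-1.5,0],"rot": [0,0,0],"grip": 0.2}
    - {"travel": [5,-1.5,0],"rot": [0,0,0],"grip": 0.2}
    - {"travel": [5,-1.5,0],"rot": [0,0,0],"grip": 0.2}
    - {"travel": [5,-1.5,0],"rot": [0,0,0],"grip": 0.2}
    - {"travel": [0,0,0],"rot": [0,0,0],"grip": 0.2}

```text
time: 4.4
position: [0.3963, 0.0072, 0.0093]
tcp_rot: [2.871, -0.001, 1.278]
ft_force: [-0.5, 1.0, -0.3]
opening: 0.401
```

```bash
cat > chk.py <<'E'
from h import *
from fit import foot
import sys
k=sys.argv[1];c0=[float(sys.argv[2]),float(sys.argv[3])]
Ws=[]
for n in('side','scene'):
    s=snap(n,n+k+'.png');Ws.append(cloud(s))
    W=Ws[-1];im=s['image'].astype(int);dark=(im.max(-1)<75)
    # cup: dark points z .215-.255 near
    m=np.isfinite(W[...,2])&(W[...,2]>.215)&(W[...,2]<.256)&(np.hypot(W[...,0]-c0[0],W[...,1]-c0[1])<.035)&dark
    print(n,'cup',m.sum(),np.median(W[m],0).round(4) if m.sum() else '')
for x,q,r in foot(Ws,c0): print('foot',x.round(4),q,round(r*1e3,2))
o=env.observe();print(o['time'],o['position'].round(4),o['ft_force'].round(1),o['opening'])
E
python3 chk.py 3 .4475 -.008
```

```text
side cup 217 [ 0.4438 -0.0238  0.2337]
scene cup 140 [0.4586 0.0042 0.2364]
foot [ 0.4474 -0.008 ] 565 1.18
foot [ 0.4452 -0.0079] 283 1.31
4.5 [0.3956 0.0074 0.0091] [-0.3  0.2  0.2] 0.4029964065152533
```

View pics/side3.png

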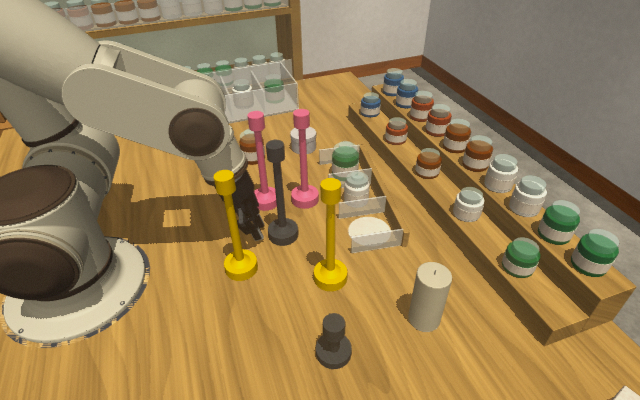

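The fingers (side 258,232) are about 12 mm short of the foot and low. Now making slow contact.

drive_tool:
  increments:
    - {"travel": [2.4,-0.7,0],"rot": [0,0,0],"grip": 0.2}
    - {"travel": [2.4,-0.7,0],"rot": [0,0,0],"grip": 0.2}
    - {"travel": [2.4,-0.7,0],"rot": [0,0,0],"grip": 0.2}
    - {"travel": [1.5,-0.5,0],"rot": [0,0,0],"grip": 0.2}
    - {"travel": [1.5,-0.5,0],"rot": [0,0,0],"grip": 0.2}
    - {"travel": [1.5,-0.5,0],"rot": [0,0,0],"grip": 0.2}
    - {"travel": [1.5,-0.5,0],"rot": [0,0,0],"grip": 0.2}
    - {"travel": [1.5,-0.5,0],"rot": [0,0,0],"grip": 0.2}
    - {"travel": [1.5,-0.4,0],"rot": [0,0,0],"grip": 0.2}
    - {"travel": [2.4,-0.7,0],"rot": [0,0,0],"grip": 0.2}
    - {"travel": [2.4,-0.7,0],"rot": [0,0,0],"grip": 0.2}
    - {"travel": [2.4,-0.7,0],"rot": [0,0,0],"grip": 0.2}

```text
time: 5.7
position: [0.4193, 0.0003, 0.0092]
tcp_rot: [2.871, -0.001, 1.278]
ft_force: [-3.6, 2.0, -0.6]
opening: 0.4
```

```bash
python3 chk.py 4 .455 -.01
```

```text
side cup 224 [ 0.4529 -0.0252  0.2342]
scene cup 147 [0.4689 0.0019 0.2375]
foot [ 0.4555 -0.0092] 591 1.39
foot [ 0.4546 -0.0074] 292 1.68
5.8 [4.195e-01 3.000e-04 9.300e-03] [-1.2  0.9 -1.3] 0.3981745881025519
```

View pics/side4.png

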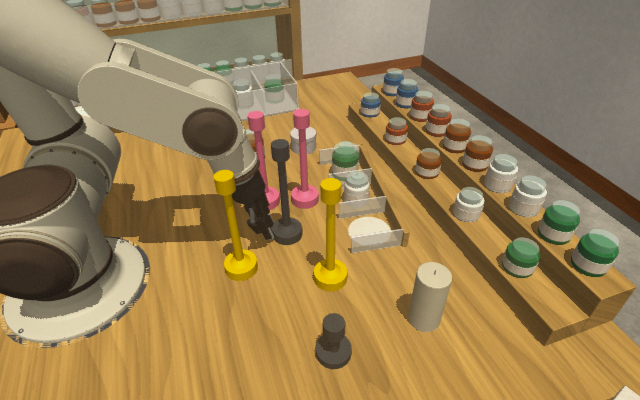

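Contact is steady at about 4 N. The candlestick moved 9 mm and is upright. Continuing the push.

drive_tool:
  increments:
    - {"travel": [2.5,-0.8,0],"rot": [0,0,0],"grip": 0.2}
    - {"travel": [3.5,-1.1,0],"rot": [0,0,0],"grip": 0.2}
    - {"travel": [3.5,-1.1,0],"rot": [0,0,0],"grip": 0.2}
    - {"travel": [3.5,-1.1,0],"rot": [0,0,0],"grip": 0.2}
    - {"travel": [3.5,-1.1,0],"rot": [0,0,0],"grip": 0.2}
    - {"travel": [3.5,-1.1,0],"rot": [0,0,0],"grip": 0.2}
    - {"travel": [3.5,-1.1,0],"rot": [0,0,0],"grip": 0.2}
    - {"travel": [3.5,-1.1,0],"rot": [0,0,0],"grip": 0.2}
    - {"travel": [3.5,-1.1,0],"rot": [0,0,0],"grip": 0.2}
    - {"travel": [3.5,-1.1,0],"rot": [0,0,0],"grip": 0.2}
    - {"travel": [3.5,-1.1,0],"rot": [0,0,0],"grip": 0.2}
    - {"travel": [2.5,-0.8,0],"rot": [0,0,0],"grip": 0.2}

```text
time: 7.0
position: [0.4595, -0.0123, 0.0093]
tcp_rot: [2.871, -0.001, 1.278]
ft_force: [-3.5, 1.2, -0.4]
opening: 0.397
```

```bash
python3 chk.py 5 .496 -.022
```

```text
side cup 222 [ 0.4924 -0.0377  0.2336]
scene cup 143 [ 0.508  -0.01    0.2364]
foot [ 0.4959 -0.022 ] 588 1.24
foot [ 0.4951 -0.0216] 425 1.25
7.1 [ 0.4595 -0.0124  0.0093] [-0.  -0.3 -0.7] 0.40114474297442926
```

View pics/side5.png

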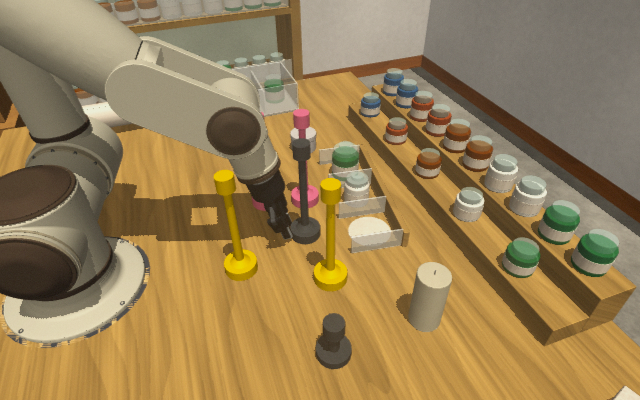

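Tracking straight: the foot (side 305,230) sits centred against the fingers at (.496, -.022). Continuing.

drive_tool:
  increments:
    - {"travel": [2.5,-0.8,0],"rot": [0,0,0],"grip": 0.2}
    - {"travel": [3.8,-1.2,0],"rot": [0,0,0],"grip": 0.2}
    - {"travel": [3.8,-1.2,0],"rot": [0,0,0],"grip": 0.2}
    - {"travel": [3.8,-1.2,0],"rot": [0,0,0],"grip": 0.2}
    - {"travel": [3.8,-1.2,0],"rot": [0,0,0],"grip": 0.2}
    - {"travel": [3.8,-1.2,0],"rot": [0,0,0],"grip": 0.2}
    - {"travel": [3.8,-1.2,0],"rot": [0,0,0],"grip": 0.2}
    - {"travel": [3.8,-1.2,0],"rot": [0,0,0],"grip": 0.2}
    - {"travel": [3.8,-1.2,0],"rot": [0,0,0],"grip": 0.2}
    - {"travel": [3.8,-1.2,0],"rot": [0,0,0],"grip": 0.2}
    - {"travel": [3.8,-1.2,0],"rot": [0,0,0],"grip": 0.2}
    - {"travel": [2.5,-0.8,0],"rot": [0,0,0],"grip": 0.2}

```text
time: 8.3
position: [0.5025, -0.026, 0.0093]
tcp_rot: [2.871, -0.001, 1.278]
ft_force: [-3.0, 0.8, -0.4]
opening: 0.396
```

```bash
python3 chk.py 6 .539 -.036
```

```text
side cup 221 [ 0.5354 -0.0514  0.2335]
scene cup 142 [ 0.5512 -0.0226  0.2365]
foot [ 0.5393 -0.0355] 408 1.44
foot [ 0.5365 -0.0347] 423 1.58
8.4 [ 0.5025 -0.026   0.0093] [-0.8  1.  -0.2] 0.39914353491558935
```

View pics/side6.png

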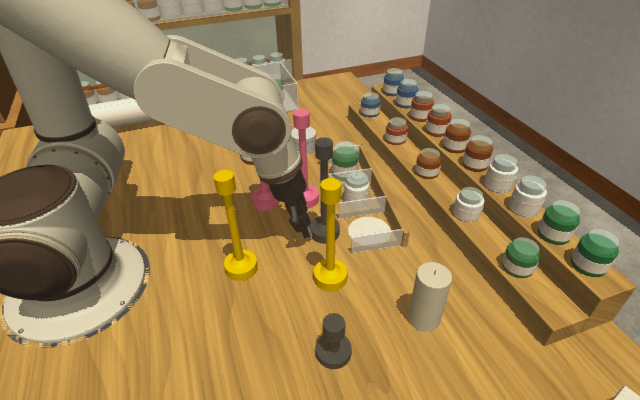

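View pics/scene6.png

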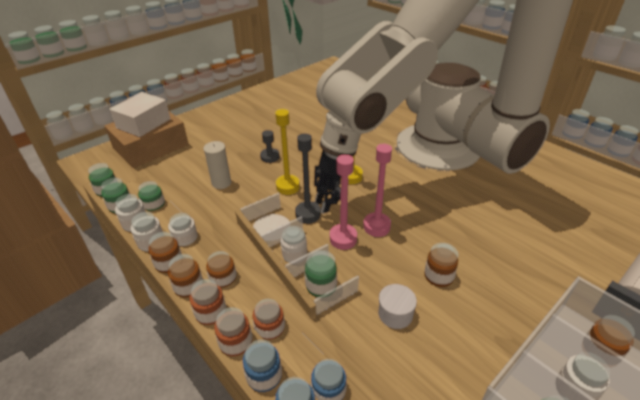

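The foot (side 322,228) is heading between the two dividers and is clear of the decoys. Continuing.

drive_tool:
  increments:
    - {"travel": [2.5,-0.8,0],"rot": [0,0,0],"grip": 0.2}
    - {"travel": [3.8,-1.2,0],"rot": [0,0,0],"grip": 0.2}
    - {"travel": [3.8,-1.2,0],"rot": [0,0,0],"grip": 0.2}
    - {"travel": [3.8,-1.2,0],"rot": [0,0,0],"grip": 0.2}
    - {"travel": [3.8,-1.2,0],"rot": [0,0,0],"grip": 0.2}
    - {"travel": [3.8,-1.1,0],"rot": [0,0,0],"grip": 0.2}
    - {"travel": [3.8,-1.1,0],"rot": [0,0,0],"grip": 0.2}
    - {"travel": [3.8,-1.1,0],"rot": [0,0,0],"grip": 0.2}
    - {"travel": [3.8,-1.1,0],"rot": [0,0,0],"grip": 0.2}
    - {"travel": [3.8,-1.1,0],"rot": [0,0,0],"grip": 0.2}
    - {"travel": [3.8,-1.1,0],"rot": [0,0,0],"grip": 0.2}
    - {"travel": [2.5,-0.8,0],"rot": [0,0,0],"grip": 0.2}

```text
time: 9.6
position: [0.5455, -0.0389, 0.0093]
tcp_rot: [2.871, -0.001, 1.278]
ft_force: [-2.1, 0.9, -1.1]
opening: 0.404
```

```bash
python3 chk.py 7 .582 -.049
```

```text
side cup 229 [ 0.5767 -0.064   0.2333]
scene cup 147 [ 0.5936 -0.0349  0.235 ]
foot [ 0.5836 -0.0482] 460 1.08
foot [ 0.5792 -0.0456] 327 2.07
9.7 [ 0.5455 -0.039   0.0093] [-0.5  0.5 -0.7] 0.3955333037477276
```

View pics/side7.png

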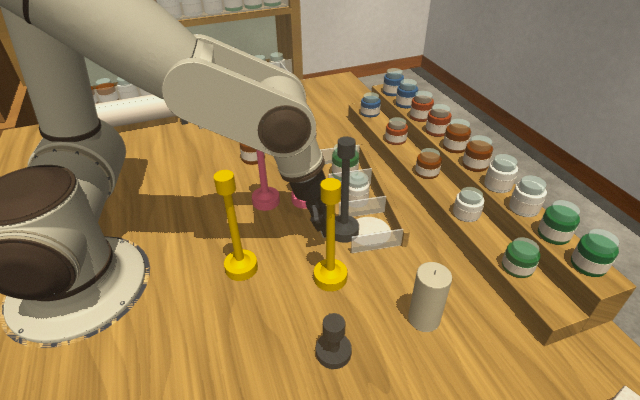

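View pics/scene7.png

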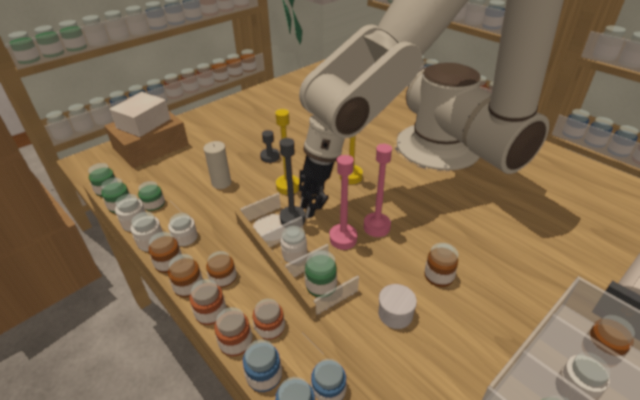

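drive_tool:
  increments:
    - {"travel": [2.5,-0.8,0],"rot": [0,0,0],"grip": 0.2}
    - {"travel": [3.5,-1.1,0],"rot": [0,0,0],"grip": 0.2}
    - {"travel": [3.5,-1.1,0],"rot": [0,0,0],"grip": 0.2}
    - {"travel": [3.5,-1.1,0],"rot": [0,0,0],"grip": 0.2}
    - {"travel": [3.5,-1.1,0],"rot": [0,0,0],"grip": 0.2}
    - {"travel": [3.5,-1.1,0],"rot": [0,0,0],"grip": 0.2}
    - {"travel": [3.5,-1.1,0],"rot": [0,0,0],"grip": 0.2}
    - {"travel": [3.5,-1.1,0],"rot": [0,0,0],"grip": 0.2}
    - {"travel": [3.5,-1.1,0],"rot": [0,0,0],"grip": 0.2}
    - {"travel": [3.5,-1.1,0],"rot": [0,0,0],"grip": 0.2}
    - {"travel": [3.5,-1.1,0],"rot": [0,0,0],"grip": 0.2}
    - {"travel": [2.5,-0.8,0],"rot": [0,0,0],"grip": 0.2}

```text
time: 10.9
position: [0.5855, -0.0515, 0.0093]
tcp_rot: [2.871, -0.001, 1.278]
ft_force: [-2.9, 1.6, -0.3]
opening: 0.398
```

```bash
python3 chk.py 8 .622 -.06
```

```text
side cup 242 [ 0.6158 -0.0762  0.2339]
scene cup 185 [ 0.6317 -0.0489  0.2347]
foot [ 0.6192 -0.0525] 531 2.37
foot [ 0.6205 -0.062 ] 319 1.4
11.0 [ 0.5855 -0.0516  0.0093] [-0.8 -0.  -1. ] 0.4001466822022356
```

View pics/side8.png

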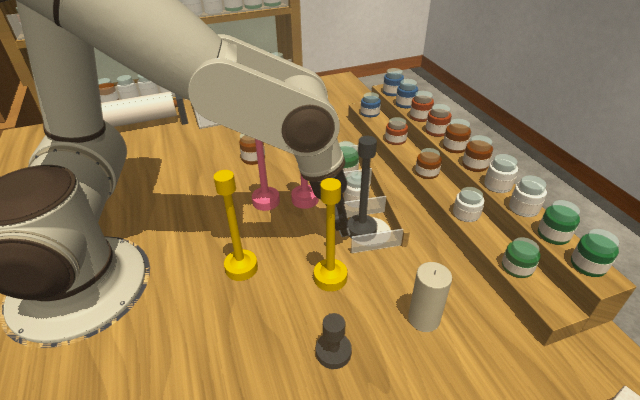

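View pics/scene8.png

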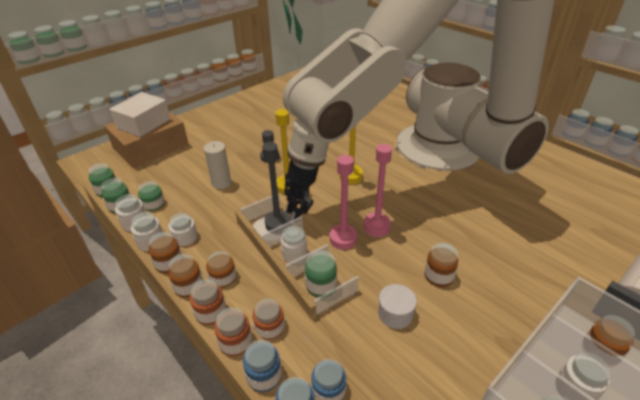

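The foot is inside the bay on the mark (side 362,232), with about 21 mm left. Making the final slow push.

drive_tool:
  increments:
    - {"travel": [2,-0.6,0],"rot": [0,0,0],"grip": 0.2}
    - {"travel": [2.5,-0.7,0],"rot": [0,0,0],"grip": 0.2}
    - {"travel": [2.5,-0.7,0],"rot": [0,0,0],"grip": 0.2}
    - {"travel": [2.5,-0.7,0],"rot": [0,0,0],"grip": 0.2}
    - {"travel": [2.5,-0.7,0],"rot": [0,0,0],"grip": 0.2}
    - {"travel": [2.5,-0.7,0],"rot": [0,0,0],"grip": 0.2}
    - {"travel": [2,-0.6,0],"rot": [0,0,0],"grip": 0.2}
    - {"travel": [2,-0.6,0],"rot": [0,0,0],"grip": 0.2}
    - {"travel": [1,-0.4,0],"rot": [0,0,0],"grip": 0.2}
    - {"travel": [1,-0.3,0],"rot": [0,0,0],"grip": 0.2}
    - {"travel": [0,0,0],"rot": [0,0,0],"grip": 0.2}

```text
time: 12.1
position: [0.6057, -0.0575, 0.0093]
tcp_rot: [2.871, -0.001, 1.278]
ft_force: [-2.5, 0.8, 0.2]
opening: 0.398
```

```bash
python3 chk.py 9 .641 -.067
```

```text
side cup 242 [ 0.636  -0.0823  0.2338]
scene cup 179 [ 0.6504 -0.0533  0.2367]
foot [ 0.6407 -0.0618] 445 1.49
foot [ 0.6406 -0.0726] 376 1.81
12.2 [ 0.6057 -0.0574  0.0093] [-1.8  1.2  0.1] 0.4006950698365713
```

View pics/side9.png

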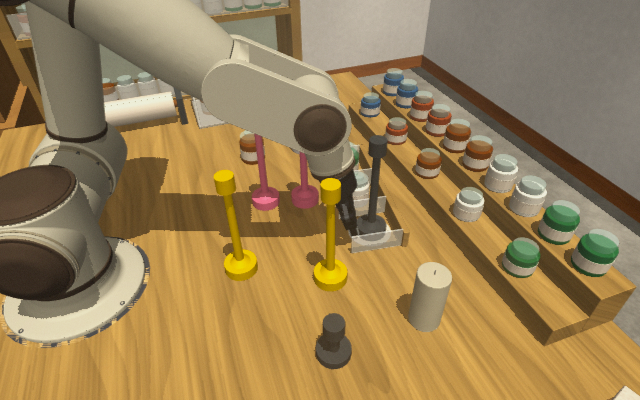

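It's on the mark at about (.641, -.067). Backing straight off along the same line.

drive_tool:
  increments:
    - {"travel": [-2,0.6,0],"rot": [0,0,0],"grip": 0.2}
    - {"travel": [-4,1.2,0],"rot": [0,0,0],"grip": 0.2}
    - {"travel": [-7,2.1,0],"rot": [0,0,0],"grip": 0.2}
    - {"travel": [-10,3,0],"rot": [0,0,0],"grip": 0.2}
    - {"travel": [-10,3,0],"rot": [0,0,0],"grip": 0.2}
    - {"travel": [-10,3,0],"rot": [0,0,0],"grip": 0.2}
    - {"travel": [-10,3,0],"rot": [0,0,0],"grip": 0.2}
    - {"travel": [-10,3,0],"rot": [0,0,0],"grip": 0.2}
    - {"travel": [-10,3,0],"rot": [0,0,0],"grip": 0.2}
    - {"travel": [0,0,10],"rot": [0,0,0],"grip": 0.2}
    - {"travel": [0,0,20],"rot": [0,0,0],"grip": 0.2}
    - {"travel": [0,0,0],"rot": [0,0,0],"grip": 0.2}

```text
time: 13.4
position: [0.5343, -0.0358, 0.0425]
tcp_rot: [2.867, -0.002, 1.278]
ft_force: [0.5, -0.2, -0.4]
opening: 0.399
```

drive_tool:
  increments:
    - {"travel": [0,0,30],"rot": [0,0,0],"grip": 0.2}
    - {"travel": [0,0,30],"rot": [0,0,0],"grip": 0.2}
    - {"travel": [0,0,30],"rot": [0,0,0],"grip": 0.2}
    - {"travel": [0,0,30],"rot": [0,0,0],"grip": 0.2}
    - {"travel": [0,0,30],"rot": [0,0,0],"grip": 0.2}
    - {"travel": [0,0,30],"rot": [0,0,0],"grip": 0.2}
    - {"travel": [0,0,30],"rot": [0,0,0],"grip": 0.2}
    - {"travel": [0,0,30],"rot": [0,0,0],"grip": 0.2}
    - {"travel": [0,0,30],"rot": [0,0,0],"grip": 0.2}
    - {"travel": [0,0,0],"rot": [0,0,0],"grip": 0.2}

```text
time: 14.4
position: [0.5337, -0.0358, 0.3138]
tcp_rot: [2.865, -0.002, 1.278]
ft_force: [0.5, -0.4, 0.0]
opening: 0.398
```

```bash
python3 chk.py 10 .641 -.067
python3 - <<'E'
from h import *
from fit import foot
for n in('scene','side'):
    s=snap(n);W=cloud(s);W0=np.load(n+'0.npz')['W']
    # axis from stem points
    m=np.isfinite(W[...,2])&(W[...,2]>.06)&(W[...,2]<.2)&(np.hypot(W[...,0]-.641,W[...,1]+.067)<.03)
    P=W[m];f=[np.polyfit(P[:,2],P[:,k],1)for k in(0,1)];print(n,'stem slope',np.array(f).round(4))
    print(n,'neighbours now/before')
    for nm,c,r,h in [('holder',(.445,-.325),.032,.02),('tin',(.612,.325),.0385,.054),('pillar',(.635,-.325),.03,.13),('pinkF',(.536,.096),.035,.024),('yelF',(.504,-.167),.035,.024)]:
        print(nm,foot([W],c,r,h)[0][0].round(4),foot([W0],c,r,h)[0][0].round(4))
    dz=np.abs(W[...,2]-W0[...,2])>.01
    for nm,c in [('jarA',(.68,.165)),('jarB',(.66,.05)),('jarC',(.44,.33))]:
        g=np.hypot(W0[...,0]-c[0],W0[...,1]-c[1])<.05
        print(nm,'changed px',(dz&g).sum(),g.sum())
E
```

```text
side cup 245 [ 0.636  -0.0821  0.2343]
scene cup 191 [ 0.6507 -0.0535  0.237 ]
foot [ 0.6442 -0.06  ] 438 1.52
foot [ 0.6429 -0.0749] 343 1.7
14.5 [ 0.5328 -0.0356  0.3096] [-0.3  0.5 -0.5] 0.40027939806364654
scene stem slope [[-0.0017  0.6463]
 [-0.0044 -0.0615]]
scene neighbours now/before
holder [ 0.447  -0.3291] [ 0.4463 -0.3287]
tin [0.6085 0.3297] [0.6087 0.3297]
pillar [ 0.6333 -0.3232] [ 0.6334 -0.3231]
pinkF [0.5354 0.0959] [0.5349 0.0962]
yelF [ 0.5023 -0.1676] [ 0.5025 -0.1676]
jarA changed px 0 1386
jarB changed px 0 907
jarC changed px 0 1438
side stem slope [[ 0.0024  0.6414]
 [ 0.0044 -0.0739]]
side neighbours now/before
holder [ 0.4487 -0.3284] [ 0.4488 -0.3285]
tin [0.6124 0.3319] [0.6122 0.332 ]
pillar [ 0.6362 -0.3227] [ 0.6362 -0.3227]
pinkF [0.5378 0.0961] [0.5378 0.0958]
yelF [ 0.5052 -0.1674] [ 0.5053 -0.1673]
jarA changed px 0 766
jarB changed px 17 711
jarC changed px 0 753
```

View pics/side10.png

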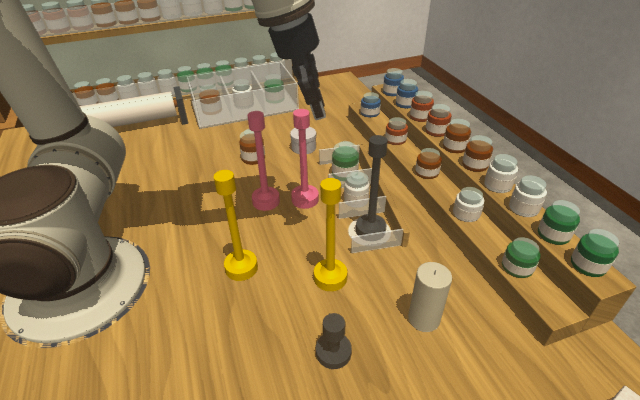

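View pics/scene10.png

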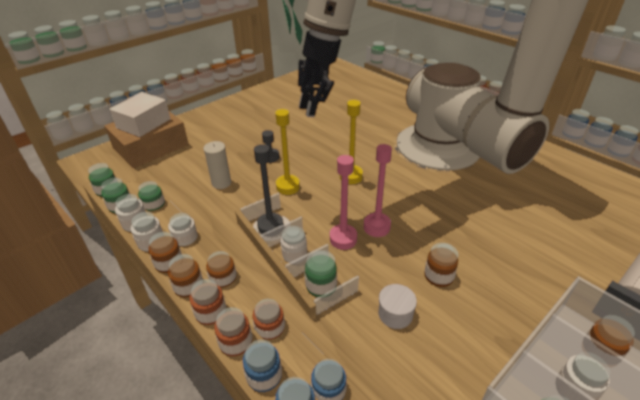

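Run:
```python
from cell import env
o=env.observe();print(o['time'],o['position'],abs(o['joint_vel']).max())
print(env.close_job())
```

```text
14.6 [ 0.53237357 -0.03551156  0.30819644] 0.005797071243068774
the job is handed in; nothing more can be done
None
```

I pushed the dark candlestick about 200 mm into the empty bay on the pillar side and handed the job in at about 14.6 s of the 64 s. I used the tips of the part-open fingers, low on the foot and tilted back away from the stem. The wrist force read no more than about 4 N. The robot then backed off along the same line and rose clear.

**Position:** From how far the cup moved, the axis is at about (0.640, -0.066) m. The bay centre, from the rack fit, is at (0.642, -0.067) m, so the offset is about 3 mm against the 16 mm allowed.

**Upright:** The stem's slope in the point clouds is under 0.3°, and the foot appears wholly on the mark in the side view.

**Other goods:** The holder, tin, pillar and look-alikes are within 1 mm of where they started. The three jars show no meaningful change in the depth images; jar B had 17 of 711 pixels differ, most likely from the candlestick now standing next to it.

**Checks that disagreed:**
- Inside the bay, the foot fits from the two cameras differ by about 15 mm in y (-0.060 and -0.075), probably because divider points got into the fit. I relied on the cup and stem measurements instead, which agree to a few mm.
- I located the mark from the rack fit, because the direct fit to the paper's colour was spoiled by other bright points.

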